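# Set the bedside magnifier over the eyedrop label and lock it

### The job

Loosen the clamp knob on the magnifier's carriage, slide the carriage along its rail until the lens is centred over the paper label of the eyedrop bottle lying in the tray, then turn the knob fully tight again so the lens stays there. Do not touch the lens, and leave the bottle, the other things in the tray and the cup where they are.

Things in the scene. Friction and masses are not known exactly. Their poses are not given: they have to be found in the camera images.
- stand: Fixed magnifier stand. Origin on the table under the rail's middle; x away from the robot at yaw 0, y along the rail. Aluminium rail 460 x 20 x 22 mm, top at 137 mm, on posts at y = +-215 mm. On its +x side a low steel tray (130 x 400 mm, floor at 3 mm, rim at 12 mm, centre x = 105 mm) lies under the lens's path.
- carriage (a joint): Position (m) of the steel carriage along the rail from its middle, growing along the stand's +y; range -0.17 to 0.17. Its top plate (56 x 50 mm, upper face at 146 mm) carries the knob, and an arm towards the stand's +x the lens. Slides with about 2 N when the clamp is loose, is held when tight.
- clamp (a joint): Angle (rad) of the clamp knob about the vertical: 0 fully tight (hard stop, bar parallel to the rail), growing counterclockwise seen from above to 1.4 fully loose (hard stop, bar nearly square to the rail). The cam below it grips the rail under about 0.8 rad and snaps to tight below 0.25.
- clamp_grip (a point): On the knob's axis, at half height of its bar: 173 mm above the table, 20 mm to the stand's -x side of the rail's centre line. The black bar is 46 mm long, 13 mm thick, 22 mm high (162 to 184 mm above the table), on a hub 26 mm across, 16 mm high. The point turns with the knob: y along the bar. The knob rides on the carriage.
- lens_center (a point): Centre of the round magnifier lens: 82 mm over its steel rim, 8 mm thick, lying level 122 mm above the table; fixed to the carriage 105 mm from the rail's centre line on the stand's +x side, at the same place along the rail as the knob. The lens is not to be touched.
- eyedrops: White plastic eyedrop bottle lying flat in the tray, 63 mm long: flat body 44 x 28 x 18 mm, grey cap 17 mm thick. Origin on its underside, below the middle of the flat body; x along the bottle towards the cap. It lies in one of three places along the tray.
- label (a point): Centre of the paper label (32 x 22 mm) on the upper face of the flat body of the eyedrop bottle, 21 mm above the table; the lens is to be centred over this point.
- hourglass: Plastic hourglass, 34 mm across, 72 mm high, standing in the tray; origin under its centre. Bystander.
- jar: Squat white ointment jar, 38 mm across, 32 mm high, standing in the tray; origin under its centre. Bystander.
- cup: White ceramic cup, 68 mm across, 75 mm high, on the cart top near the robot; origin under its centre. Bystander.

How it is judged:
By the outcome, as a careful person would: the job done as asked, in the order asked, and still so for the second after the job is handed in, with the robot touching nothing.
It also fails if it takes over 54 s, if anything falls off the work surface, if the arm or the gripper's body presses on something with over 40 N, if the wrist force passes 120 N, or if a joint passes its speed limit or range.

### The arm

A 7-joint arm with a two-finger parallel gripper is mounted at the origin on the work surface. World frame = base frame: x ahead of the robot, y to its left, z up, the work surface at z = 0. Lengths are in m, angles in rad, forces in N, time in s.
With the tool pointing down it reaches from about 0.425 to 0.825 m from the base axis. Payload 3.6 kg.
Tool frame: the origin (TCP) lies where the fingers leave the gripper's body, on its centre line; the fingertips stand 73 mm ahead of it and the grasp point (between the pads) lies 54 mm ahead of it; z points along the fingers, y is the line along which they close (so a half turn about z gives the same grasp; the last joint's range is limited). The gripper opens to 85 mm and grips with 20 to 120 N. Pads are 22 mm wide; open, the fingers measure 114 mm over their backs; the gripper's body (76 mm by 85 mm) begins 54 mm behind the grasp point. The pads swing forward as they close: fully open they stand 13 mm farther back than shut.
Start: joints at [1.127, 0.615, -0.013, 1.423, 0.008, 1.103, -0.04], TCP at [0.264, -0.594, 0.304] pointing down, gripper open.
Joint ranges: [-3.12, 3.12], [-0.3, 2.06], [-1.34, 1.32], [0.26, 2.42], [-1.36, 4.5], [0.01, 1.98], [-2.84, 2.84]. Speed limits (rad/s): [2.79, 2.79, 3.14, 3.14, 3.14, 3.14, 3.14].

### API

Orientations are given as a unit quaternion [x, y, z, w].
In Python, from station import arm, snapshot, camera_info, ticket gives the robot as it stands. Calls block until the motion is done:
- arm.movep(position, orientation): joint-space move of the TCP to a pose.
- arm.line_to(position, velocity=0.15, ori=None): straight line of the TCP; ori=None keeps the orientation; velocity is the mean speed in m/s.
- arm.move_j(angles): joint-space move.
- arm.move_gripper(opening, effort=None): opening from 0.0 (shut) to 1.0 (fully open); effort is the grip in N (None keeps the last); returns when the fingers have stopped.
- arm.pause(seconds).
- arm.ik(position, orientation): joint angles nearest the present ones, or None.
- snapshot(name): name is "scene" or "top" or "wrist"; returns the picture (480x640x3 uint8, blue, green, red); there is no depth.
- camera_info(name): a dict with "fx", "fy", "cx", "cy" (pixels), "R" (3x3) and "t" (3): a world point X has camera coordinates R X + t; the wrist camera has in their place "T_tool_cam" (4x4, takes a point from camera to tool coordinates, whose origin is the TCP and whose axes are the flange's). Camera axes: x right, y down, z forward; pixel columns grow to the right and rows downward; lengths in m; the calibration is good to about 2 mm. The wrist camera is an equidistant fisheye: a pixel r from the principal point sees the ray r / f radians off the axis. A picture is of the moment at which its call begins: read the wrist's pose just before it. camera_info takes no time and is no camera call.
A pose or a line that the arm cannot do raises arm.MotionError and nothing moves.
- ticket.finish_job(): hands the job in; it is judged then, once.
Readings, each from a call of its own:
- arm.read_time(): time.
- arm.read_joint_positions(): joint angles.
- arm.read_dq(): joint speeds.
- arm.read_effort(): joint torques, N m.
- arm.read_tool_pos(): TCP position.
- arm.read_eef_rot(): TCP orientation.
- arm.read_ft_force(): force on the tool from outside, world axes, zero at the start.
- arm.read_wrist_torque(): the same for the moment, N m.
- arm.read_opening(): opening from 0.0 (shut) to 1.0 (fully open).
- arm.read_finger_force(): force on a finger pad.
Only numpy, scipy, OpenCV 4.12 (cv2) and the standard library are available. Lean on these libraries where they do the work, as an engineer would, in place of code of your own. Each camera call takes 0.05 s, during which the arm holds its last target. There are 200 camera calls.

## Working session

There is one attempt and no reset: what is moved stays moved. The work goes in short steps, each a Python script; the robot and the scene stay as the last script left them, time stands still between calls to the robot, and variables do not carry over. Pictures are saved under pics/ and viewed, at most 10 in all, crops included, and the job is handed in when it is done.

```bash
mkdir -p pics; python3 - <<'E'
from station import arm, snapshot, camera_info
import cv2, numpy as np
np.set_printoptions(precision=4,suppress=True)
for n in ("scene","top"):
    cv2.imwrite(f"pics/{n}0.png",snapshot(n)); print(n,camera_info(n))
print(camera_info("wrist")); print(arm.read_time(),arm.read_eef_rot(),arm.read_tool_pos())
E
```

```text
scene {'fx': 512.2136587725435, 'fy': 512.2136587725435, 'cx': 316.4580477824266, 'cy': 244.4569733938905, 'R': array([[-0.5384,  0.8427,  0.0016],
       [ 0.505 ,  0.3242, -0.7999],
       [-0.6746, -0.4299, -0.6001]]), 't': array([ 0.299 , -0.1172,  1.2377])}
top {'fx': 581.2907037483254, 'fy': 581.2907037483254, 'cx': 318.0207335863766, 'cy': 241.69387853538527, 'R': array([[ 0.0135, -0.9999,  0.0056],
       [-0.9959, -0.014 , -0.089 ],
       [ 0.0891, -0.0044, -0.996 ]]), 't': array([-0.0473,  0.4823,  1.3004])}
{'fx': 371.64829954431775, 'fy': 371.64829954431775, 'cx': 317.1939702704574, 'cy': 235.94805076761853, 'T_tool_cam': array([[ 0.0003, -0.9565, -0.2917,  0.0744],
       [ 1.    ,  0.0006, -0.0009, -0.0001],
       [ 0.0011, -0.2917,  0.9565, -0.0693],
       [ 0.    ,  0.    ,  0.    ,  1.    ]])}
0.1 [ 0.9783  0.2074 -0.0002 -0.0012] [ 0.2636 -0.5936  0.3028]
```

View pics/scene0.png

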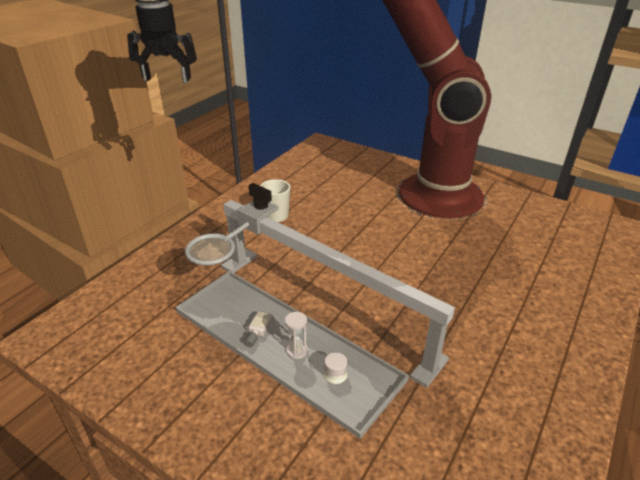

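View pics/top0.png

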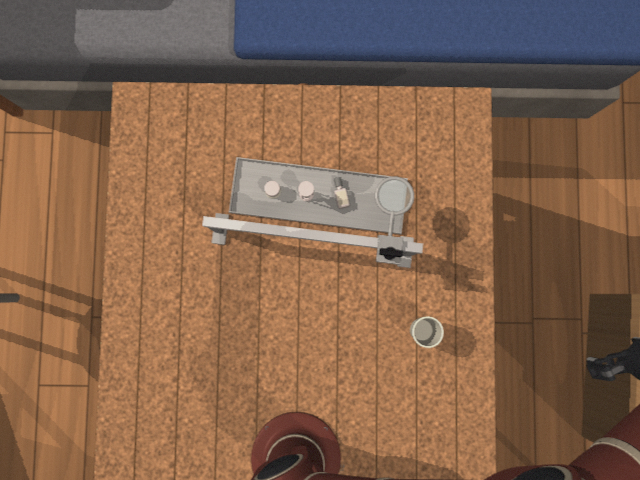

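The scene view shows the carriage at the rail's far-left end, with the bottle, hourglass and jar in the tray. In the top view the knob is at about (391,253), the lens at (394,196), the bottle at (342,195), and the rail runs from (205,221) to (421,249). The cup is at (427,332). I'll enlarge the top view next.

```bash
cat > h.py <<'E'
from station import arm, snapshot, camera_info
import cv2, numpy as np
np.set_printoptions(precision=4,suppress=True)
def px2w(n,u,v,z):
    c=camera_info(n);R=np.array(c['R']);t=np.array(c['t'])
    d=R.T@[(u-c['cx'])/c['fx'],(v-c['cy'])/c['fy'],1];o=-R.T@t
    return o+d*(z-o[2])/d[2]
def w2px(n,X):
    c=camera_info(n);p=np.array(c['R'])@X+c['t'];return np.array([c['fx']*p[0]/p[2]+c['cx'],c['fy']*p[1]/p[2]+c['cy']])
E
python3 - <<'E'
from h import *
im=cv2.imread('pics/top0.png')
cv2.imwrite('pics/top0c.png',cv2.resize(im[150:290,200:440],None,fx=3.33,fy=3.33,interpolation=cv2.INTER_CUBIC))
for nm,u,v,z in [("railL",205,221,.137),("railR",421,249,.137),("knob",391,253,.184),("lens",394,196,.126),("bottle",342,195,.021),("trayTL",237,158,.012),("trayTR",412,180,.012),("trayBL",231,212,.012),("cup",427,332,.075)]: print(nm,px2w("top",u,v,z))
E
```

```text
railL [0.5125 0.1955 0.137 ]
railR [ 0.4604 -0.2539  0.137 ]
knob [ 0.4478 -0.1856  0.184 ]
lens [ 0.5727 -0.1992  0.126 ]
bottle [ 0.5912 -0.0941  0.021 ]
trayTL [0.676  0.1498 0.012 ]
trayTR [ 0.6302 -0.2563  0.012 ]
trayBL [0.5495 0.1604 0.012 ]
cup [ 0.2861 -0.2778  0.075 ]
```

View pics/top0c.png

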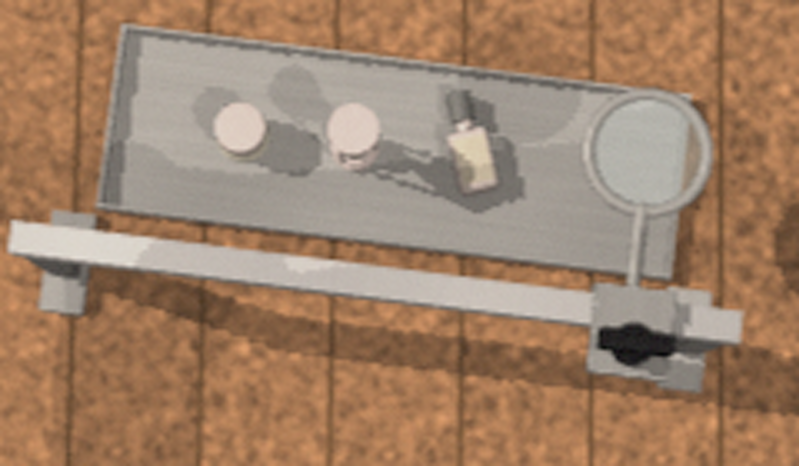

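The bar lies parallel to the rail (tight), with the knob at crop (634,343), the lens at (647,152) and the label body at (473,159). Next I fit the stand pose, then go above the knob.

```bash
python3 - <<'E'
from h import *
from scipy.optimize import least_squares
from scipy.spatial.transform import Rotation as Ro
c=lambda u,v:np.array([200+u/3.33,150+v/3.33])
P=[((.01,.23,.137),(10,222)),((-.01,.23,.137),(10,250)),((.01,-.23,.137),(742,312)),((-.01,-.23,.137),(740,342)),
((.17,.2,.012),(123,25)),((.17,-.2,.012),(692,95)),((.04,.2,.012),(98,205)),((.04,-.2,.012),(670,277))]
def st(p,X): 
    a=p[2];return np.array([p[0]+np.cos(a)*X[0]-np.sin(a)*X[1],p[1]+np.sin(a)*X[0]+np.cos(a)*X[1],X[2]])
f=lambda p:np.concatenate([w2px("top",st(p,X))-c(*uv) for X,uv in P])
r=least_squares(f,[.49,-.03,-.115],loss='soft_l1');p=r.x;print(p,f(p))
inv=lambda X:[np.cos(p[2])*(X[0]-p[0])+np.sin(p[2])*(X[1]-p[1]),-np.sin(p[2])*(X[0]-p[0])+np.cos(p[2])*(X[1]-p[1])]
for n,uv,z in [("knob",(634,343),.184),("lens",(647,152),.126),("label",(472.7,159),.021)]: print(n,inv(px2w("top",*c(*uv),z)))
k=inv(px2w("top",*c(634,343),.184))
k=st(p,(-.02,np.mean([k[1],inv(px2w("top",*c(647,152),.126))[1]]),.3));print("target",k)
for half in (0,np.pi):
  for t in (0,1.35):
    a=p[2]+t+half; Rm=np.c_[np.cross([np.cos(a),np.sin(a),0],[0,0,-1]),[np.cos(a),np.sin(a),0],[0,0,-1]]
    q=Ro.from_matrix(Rm).as_quat(); 
    for z in(.237,.3): print(half,t,z,q,arm.ik([k[0],k[1],z],q))
E
```

```text
[ 0.4875 -0.029  -0.111 ] [ 0.7057 -0.6391 -0.6583  0.4269  0.4467 -0.2046  0.0046  0.3213 -0.3767
 -0.6143  0.0254 -0.3173 -0.5966  0.4696  0.3768  0.4422]
knob [np.float64(-0.022205372101554207), np.float64(-0.1587736324709534)]
lens [np.float64(0.10433283083034726), np.float64(-0.16022417424349242)]
label [np.float64(0.10397687065121194), np.float64(-0.05388947395204457)]
target [ 0.4499 -0.1853  0.3   ]
0 0 0.237 [0.7452 0.6668 0.     0.    ] [ 0.5699  0.4698 -0.3196  1.9623  0.2122  0.7414  0.0144]
0 0 0.3 [0.7452 0.6668 0.     0.    ] [ 0.6028  0.3872 -0.3563  1.8806  0.1685  0.9029  0.0549]
0 1.35 0.237 [0.1651 0.9863 0.     0.    ] [ 0.7792  0.521  -0.6337  1.9562  0.424   0.7985  1.1457]
0 1.35 0.3 [0.1651 0.9863 0.     0.    ] [ 0.8233  0.4385 -0.6811  1.8744  0.3361  0.9454  1.2275]
3.141592653589793 0 0.237 [-0.6668  0.7452  0.      0.    ] [ 0.0035  0.4924  0.4977  1.9793 -0.3373  0.7506 -2.5516]
3.141592653589793 0 0.3 [-0.6668  0.7452  0.      0.    ] [ 0.0021  0.3975  0.4828  1.8982 -0.2314  0.9005 -2.655 ]
3.141592653589793 1.35 0.237 [ 0.9863 -0.1651  0.      0.    ] [ 0.2646  0.4548  0.1153  1.9716 -0.0768  0.7193 -1.4766]
3.141592653589793 1.35 0.3 [ 0.9863 -0.1651  0.      0.    ] [ 0.2744  0.3687  0.0982  1.8904 -0.0457  0.8847 -1.5076]
```

```bash
cat >> h.py <<'E'
from scipy.spatial.transform import Rotation as Ro
S=np.array([.4875,-.029,-.111])
def st(X,p=S):
    a=p[2];return np.array([p[0]+np.cos(a)*X[0]-np.sin(a)*X[1],p[1]+np.sin(a)*X[0]+np.cos(a)*X[1],X[2]])
def inv(X,p=S):
    d=np.array(X[:2])-p[:2];a=p[2];return np.array([np.cos(a)*d[0]+np.sin(a)*d[1],-np.sin(a)*d[0]+np.cos(a)*d[1]])
def quat(t):
    a=S[2]+t;y=np.array([np.cos(a),np.sin(a),0]);z=np.array([0,0,-1.]);return Ro.from_matrix(np.c_[np.cross(y,z),y,z]).as_quat()
def wray(u,v,z):
    c=camera_info("wrist");d=np.array([u-c['cx'],v-c['cy']]);r=np.hypot(*d);th=r/c['fx']
    ray=np.r_[np.sin(th)*d/r,np.cos(th)];T=np.array(c['T_tool_cam']);R=Ro.from_quat(arm.read_eef_rot()).as_matrix()
    o=R@T[:3,3]+arm.read_tool_pos();w=R@T[:3,:3]@ray;return o+w*(z-o[2])/w[2]
def stat(): print('t',arm.read_time(),'st',inv(arm.read_tool_pos()),'z',arm.read_tool_pos()[2],'F',np.array(arm.read_ft_force()),'M',np.array(arm.read_wrist_torque()),'op',arm.read_opening(),'j7',arm.read_joint_positions()[6])
E
python3 - <<'E'
from h import *
p=st((-.02,-.1595,.31)); arm.movep(p,quat(0)); arm.move_gripper(.5); stat()
cv2.imwrite('pics/w1.png',snapshot("wrist")); print(arm.read_joint_positions())
E
```

```text
t 2.2417 st [-0.02   -0.1596] z 0.3099974857881582 F [-0.1847  0.116   0.028 ] M [ 0.0207  0.0186 -0.0204] op 0.49856817769809264 j7 0.06067547157750432
[ 0.6073  0.3755 -0.3609  1.8659  0.1624  0.9287  0.0607]
```

View pics/w1.png

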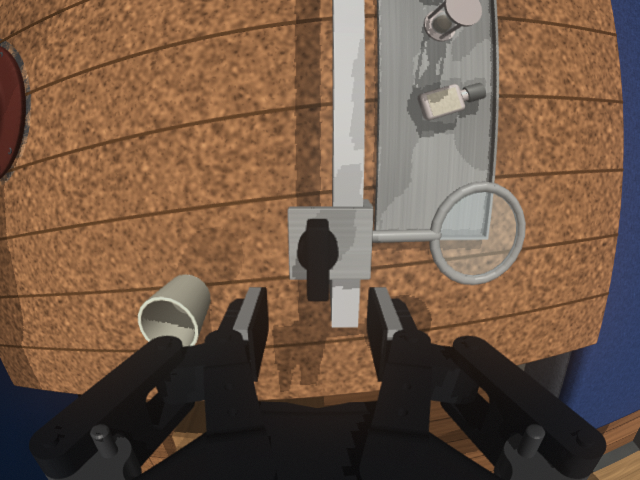

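In the wrist view the knob bar runs from (317,220) to (318,300), square between the fingers. The lens centre is at about (478,233), and the label at about (444,102).

```bash
python3 - <<'E'
from h import *
for n,u,v,z in [("barfar",317,220,.184),("barnear",318,300,.184),("lens",478,233,.122),("label",444,102,.021)]: print(n,inv(wray(u,v,z)))
arm.line_to(st((-.021,-.1595,.239)),.15); stat()
arm.move_gripper(0,40); stat()
arm.pause(.2); stat()
E
```

```text
barfar [-0.0202 -0.1354]
barnear [-0.0196 -0.1837]
lens [ 0.1037 -0.1609]
label [ 0.1043 -0.0565]
t 2.9167 st [-0.0205 -0.1595] z 0.23944887958551048 F [ 0.281  -0.6423 -0.519 ] M [-0.0993 -0.0217  0.0141] op 0.5070602817449998 j7 0.009346995327933592
t 3.2917 st [-0.0201 -0.1596] z 0.24015672552334405 F [0.3309 0.8008 5.6713] M [0.0419 0.0324 0.0056] op 0.14123017719443393 j7 0.009183434063814824
t 3.4917 st [-0.0201 -0.1596] z 0.24014590414844766 F [ 0.1626 -0.0923  6.0101] M [0.05   0.0268 0.046 ] op 0.1414067139766783 j7 0.009158603263078132
```

```bash
python3 - <<'E'
from h import *
q=np.array(arm.read_joint_positions());q0=q[6]
for d in (.35,.7,1.05,1.36):
    q[6]=q0+d; arm.move_j(q); stat()
print(arm.read_eef_rot(),quat(1.36))
E
```

```text
t 3.9167 st [-0.021  -0.1628] z 0.2401791221383906 F [-1.8298 -5.5795  1.6811] M [-1.1074  0.4676 -0.0024] op 0.14081922916181452 j7 0.35924525623662174
t 4.3417 st [-0.0218 -0.1615] z 0.24016074303803836 F [-4.2631 -4.6102  5.3499] M [-0.7861  0.9102 -0.0349] op 0.14104150550317998 j7 0.706773076676268
t 4.7667 st [-0.0224 -0.1601] z 0.24014922258490418 F [-5.9648 -0.1104  6.0614] M [-0.1698  1.0691 -0.0148] op 0.13835030415558416 j7 1.056760016745311
t 5.1667 st [-0.0227 -0.1601] z 0.24013309603752775 F [-5.1239 -0.5355  7.7826] M [-0.1836  1.2306  0.0016] op 0.1411229928683934 j7 1.3668157404894516
[ 0.1617  0.9868 -0.0009 -0.0018] [0.1602 0.9871 0.     0.    ]
```

```bash
python3 - <<'E'
from h import *
y0=inv(arm.read_tool_pos())[1]
arm.line_to(st((-.0215,y0+.05,.240)),.08); stat()
arm.line_to(st((-.0215,-.0555,.240)),.08); arm.pause(.2); stat()
im=snapshot("top")
cv2.imwrite('pics/top1c.png',cv2.resize(im[150:290,200:440],None,fx=3.33,fy=3.33,interpolation=cv2.INTER_CUBIC))
im=snapshot("scene"); cv2.imwrite('pics/sc1c.png',cv2.resize(im[180:380,160:400],None,fx=3,fy=3))
cv2.imwrite('pics/w2.png',snapshot("wrist"))
E
```

```text
t 5.9333 st [-0.023  -0.1087] z 0.24013879452951872 F [-4.3462  1.5184  6.691 ] M [ 0.4689  0.761  -0.0199] op 0.1410688295202666 j7 1.264217338289712
t 6.9667 st [-0.023  -0.0542] z 0.24014632690298118 F [-4.342   2.7972  6.1691] M [ 0.4418  0.7165 -0.0404] op 0.1444619427565689 j7 1.1471748282017884
```

View pics/top1c.png

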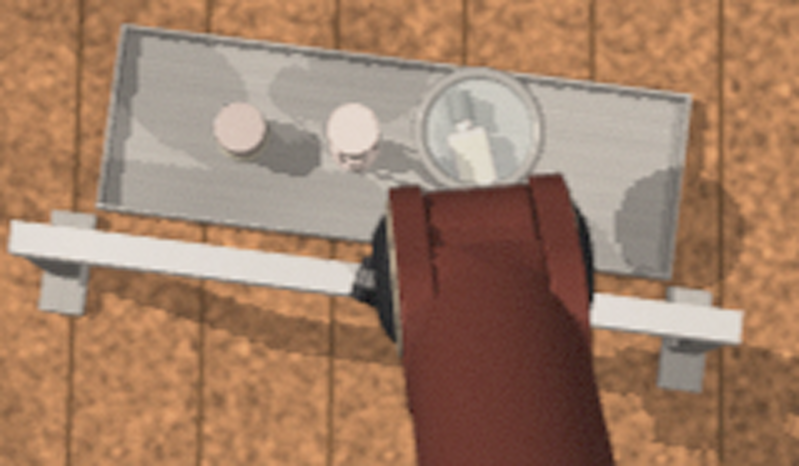

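View pics/sc1c.png

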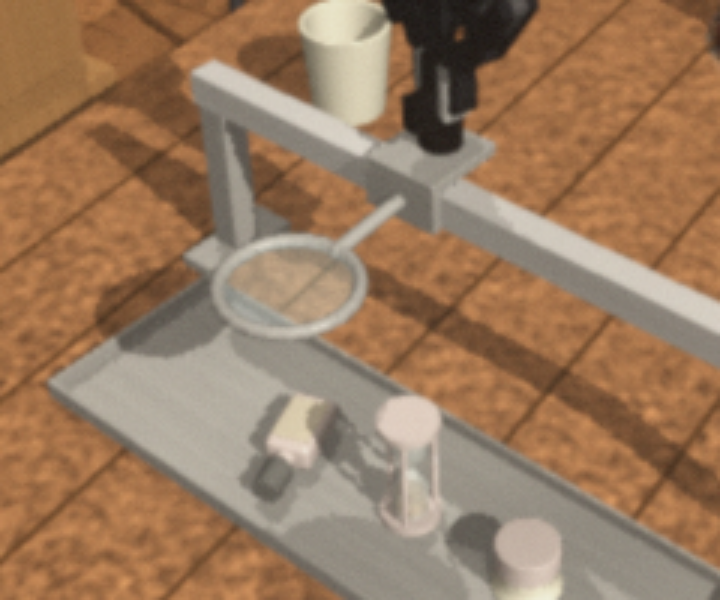

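The carriage slid. The lens is now at top crop (480.5,130), with the bottle beneath it. In the scene crop the lens is at about (289,286) and the label at about (306,423).

```bash
python3 - <<'E'
from h import *
c=lambda u,v:(200+u/3.33,150+v/3.33)
print(inv(px2w("top",*c(480.5,130),.126)),inv(px2w("top",*c(472.7,159),.021)))
s=lambda u,v:(160+u/3,180+v/3)
print(inv(px2w("scene",*s(289,286),.124)),inv(px2w("scene",*s(306,423),.021)))
stat()
E
```

```text
[ 0.1051 -0.0538] [ 0.104  -0.0539]
[ 0.1044 -0.0535] [ 0.1017 -0.0525]
t 7.1167 st [-0.0231 -0.0542] z 0.24012857180553368 F [-3.4458  2.3978  5.7464] M [ 0.3703  0.7457 -0.0122] op 0.14527349429718514 j7 1.1471624623662398
```

View pics/w2.png

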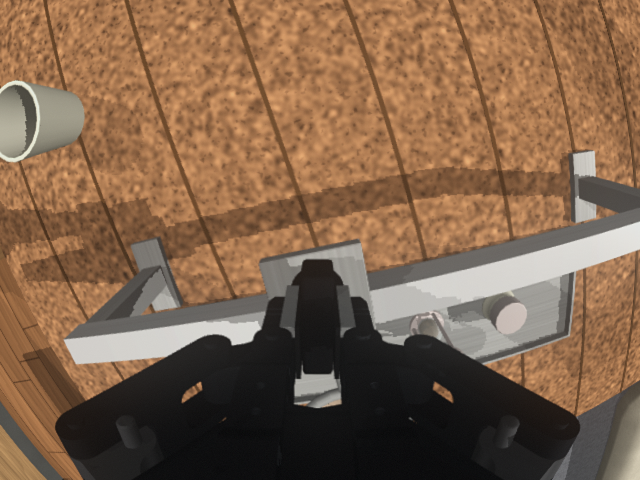

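Both the top and scene views put the lens within about 1 mm of the label. The wrist view shows the bar held between the pads, square to the rail. Tightening now.

```bash
python3 - <<'E'
from h import *
for t in (1.15,.9,.65,.4,.2,.05,-.03):
    arm.movep(st((-.0205,-.0555,.240)),quat(t)); stat()
arm.pause(.3); stat(); R=Ro.from_quat(arm.read_eef_rot()).as_matrix();print("bar angle",np.arctan2(R[1,1],R[0,1])-S[2])
E
```

```text
t 7.4 st [-0.0225 -0.0543] z 0.24014957380703114 F [-4.3321  1.6284  7.0271] M [ 0.4246  0.9303 -0.0539] op 0.1364200517179467 j7 0.9783050898453852
t 7.7083 st [-0.0221 -0.0543] z 0.2401491878581432 F [-3.6398  2.2726  6.3408] M [0.4361 0.8611 0.0027] op 0.1396064021288751 j7 0.7780277730644897
t 8.0167 st [-0.0217 -0.0543] z 0.2401346340477889 F [-2.9119  2.172   6.4521] M [ 0.5151  0.7649 -0.0333] op 0.14271778549163802 j7 0.5785499047861518
t 8.325 st [-0.0211 -0.0541] z 0.24015581057868784 F [-2.8011  3.9704  5.4813] M [0.7146 0.6406 0.0081] op 0.13927076537387564 j7 0.3792586917430472
t 8.6 st [-0.0206 -0.0544] z 0.24016196825853933 F [-0.8401  3.441   4.6047] M [ 0.8484  0.4224 -0.0088] op 0.14050168569791366 j7 0.21929370324541622
t 8.85 st [-0.0202 -0.0548] z 0.24016569970946006 F [-0.5693  3.9558  5.435 ] M [ 0.8467  0.2013 -0.0322] op 0.14218232180248133 j7 0.09830784770302552
t 9.1 st [-0.02  -0.055] z 0.24016142868233353 F [0.9661 2.6955 4.1429] M [0.8452 0.0074 0.5067] op 0.13998550685718358 j7 0.03244080526956508
t 9.4 st [-0.02   -0.0551] z 0.24017027646635664 F [1.7009 5.0717 4.4905] M [ 0.9869 -0.2298  0.5672] op 0.14485213529288815 j7 0.028367891702434686
bar angle -0.02737998124191736
```

```bash
python3 - <<'E'
from h import *
arm.move_gripper(.5); stat()
p=arm.read_tool_pos(); arm.line_to([p[0],p[1],.32],.15)
arm.move_j([1.127,0.615,-0.013,1.423,0.008,1.103,-0.04]); stat()
im=snapshot("top")
cv2.imwrite('pics/top2c.png',cv2.resize(im[150:290,200:440],None,fx=3.33,fy=3.33,interpolation=cv2.INTER_CUBIC))
E
```

```text
t 9.8 st [-0.0209 -0.0564] z 0.23966684094513807 F [ 0.0622  0.4867 -0.1429] M [ 0.0241 -0.0102 -0.0039] op 0.5007841026590211 j7 0.026496170926515784
t 12.4583 st [-0.1578 -0.5852] z 0.30409024959991016 F [0.7126 0.1408 0.4984] M [-0.0548 -0.0329 -0.0167] op 0.502154840849412 j7 -0.03998199254042972
```

View pics/top2c.png

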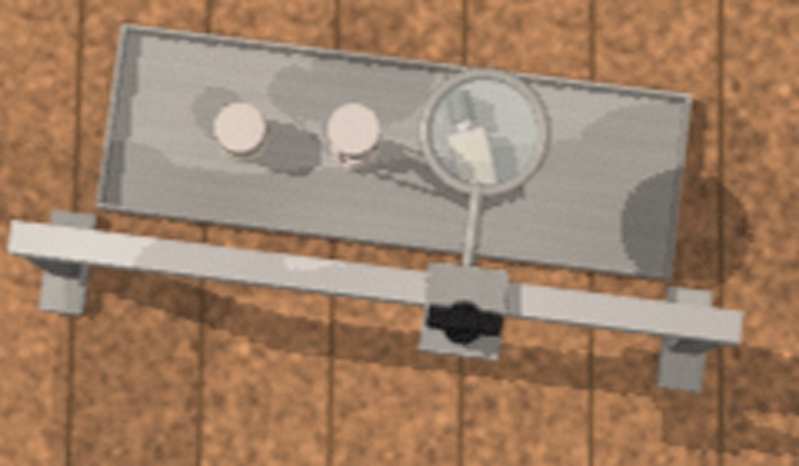

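The knob at (464,322) is parallel to the rail again, and the lens is at about (484,132). I'll refine the numbers.

```bash
python3 - <<'E'
from h import *
c=lambda u,v:(200+u/3.33,150+v/3.33)
for n in ('top0c','top1c','top2c'):
    g=cv2.medianBlur(cv2.cvtColor(cv2.imread(f'pics/{n}.png'),6),5)
    h=cv2.HoughCircles(g,cv2.HOUGH_GRADIENT_ALT,1,300,param1=150,param2=.6,minRadius=50,maxRadius=72)
    if h is not None:
        for x in h[0][:3]: print(n,x,inv(px2w("top",*c(x[0],x[1]),.125)))
im0=cv2.imread('pics/top0c.png');im2=cv2.imread('pics/top2c.png')
def ctr(im,lo,box,op):
    x,y,w,hh=box;s=im[y:y+hh,x:x+w];m=op(s.astype(int)).astype(np.uint8)
    M=cv2.moments(m,True);return x+M['m10']/M['m00'],y+M['m01']/M['m00']
k=lambda s:s.max(2)<45
for im,b in((im0,(590,310,100,70)),(im2,(415,285,100,70))):
    q=ctr(im,0,b,k);print('knob',q,inv(px2w("top",*c(*q),.182)))
lab=lambda s:((s[...,2]-s[...,0])>25)&(s[...,2]>150)
q=ctr(im0,0,(440,115,70,90),lab);print('label',q,inv(px2w("top",*c(*q),.021)))
print('knob wrist0 -.1596; label wrist0 -.0565')
E
```

```text
top0c [647.     153.      54.6945] [ 0.1039 -0.1604]
top0c [647.   153.    64.44] [ 0.1039 -0.1604]
top0c [263.     101.      60.9485] [0.1065 0.0855]
top1c [477.     133.      54.8578] [ 0.1031 -0.0519]
top1c [477.     133.      64.6483] [ 0.1031 -0.0519]
top2c [484.     134.      62.2563] [ 0.103  -0.0564]
top2c [484.     134.      52.8752] [ 0.103  -0.0564]
knob (635.1399046104929, 343.8055113937467) [-0.0225 -0.1598]
knob (464.14198895027624, 322.43701657458564) [-0.0225 -0.0565]
label (473.63616438356166, 154.3013698630137) [ 0.1073 -0.0541]
knob wrist0 -.1596; label wrist0 -.0565
```

```bash
python3 - <<'E'
from h import *
import h
# pose at w1
class A: pass
a=A();P=st((-.02,-.1596,.31));a.read_tool_pos=lambda:P;a.read_eef_rot=lambda:quat(0);h.arm=a
im=cv2.imread('pics/w1.png')
b=im[75:135,410:500].astype(int)
body=(b[...,2]>150)&(b[...,2]-b[...,0]>-5)
lab=(b[...,2]-b[...,0]>30)&(b[...,2]>165)&(b[...,2]-b[...,1]<40)
for n,m in(('lab',lab),):
    nn,l,s,c=cv2.connectedComponentsWithStats(m.astype(np.uint8))
    for i in range(1,nn):
        if s[i,4]>60: print(n,s[i],c[i]+[410,75],inv(h.wray(*(c[i]+[410,75]),.021)))
t0=cv2.imread('pics/top0.png')[170:220,325:360]; w=im[75:135,410:500]
cv2.imwrite('pics/lab.png',np.hstack([cv2.resize(w,(400,400*60//90+0)),cv2.resize(t0,(187,266))]))
E
```

```text
(no output)
```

View pics/lab.png

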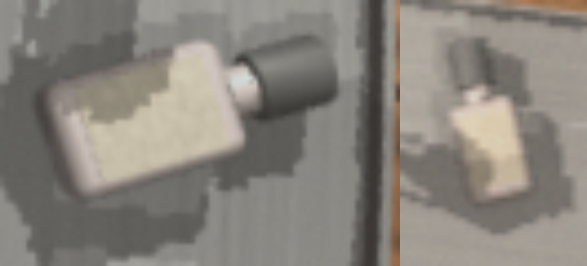

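The label centre is at wrist pixel (444,102) and top pixel (342.6,197.8), which gives y ≈ -0.056. The lens is at -0.0564, so they agree within about 1 mm.

```bash
python3 -c "
from station import ticket
print(ticket.finish_job())"
```

```text
the job is handed in; nothing more can be done
None
```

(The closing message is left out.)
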